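# Load film carriers on the light stage and take the batch exposure

## Robot

A 6-joint arm with a two-finger parallel gripper is mounted at the origin on the work surface. World frame = base frame: x ahead of the robot, y to its left, z up, the work surface at z = 0. Lengths are in m, angles in degrees, forces in N, time in s.
With the tool pointing down it reaches from about 0.35 to 0.875 m from the base axis. Payload 4.2 kg.
Tool frame: the origin (TCP) lies midway between the tips of the shut fingers; the grasp point (between the pads) lies 19 mm behind it; y points along the fingers, z is the direction in which the jaws open and shut, and the axes are right-handed (so a half turn about y gives the same grasp; the last joint's range is limited). The gripper opens to 87 mm and grips with 3 to 60 N. Pads are 19 mm wide; open, the fingers measure 117 mm over their backs; the gripper's body (75 mm by 190 mm) begins 51 mm behind the grasp point.
Start: joints at [-60.298, 22.042, 0.453, 0, -68.411, -14.817], TCP at [0.161, -0.604, 0.223] pointing down, gripper open.
Joint ranges: [-179.83, 179.83], [-69.29, 118.12], [-61.27, 80.66], [-181.25, 117.63], [-171.15, -9.14], [-177.46, 177.46]. Speed limits (degrees/s): [159.86, 159.86, 180, 180, 180, 180].

## Interface

Orientations are given as [roll, pitch, yaw] about the fixed x, y, z axes, in that order (R = Rz(yaw) Ry(pitch) Rx(roll)).
In Python, from workcell import env gives the robot as it stands. The module is installed in compiled form; this text tells all that it offers. Calls block until the motion is done:
- env.goto(position, orientation): joint-space move of the TCP to a pose.
- env.move_straight(position, rotation=None, rate=0.15, force_limit=None): straight line of the TCP; rotation=None keeps the orientation; rate is the mean speed in m/s. With force_limit (N) it stops when the force on the tool has changed by that much, and returns True; else False.
- env.set_joints(angles): joint-space move.
- env.gripper_to(opening, grasp_force=None): opening from 0.0 (shut) to 1.0 (fully open); grasp_force is the grip in N (None keeps the last); returns when the fingers have stopped.
- env.dwell(seconds).
- env.inverse_kinematics(position, orientation): joint angles nearest the present ones, or None.
- env.read_state(): the state.
- env.grab_frame(name): name is "scene" or "top" or "wrist"; returns a dict with "image" (384x512x3 uint8, blue, green, red), "fx", "fy", "cx", "cy" (pixels), "position" and "orientation" of the camera in the world. Camera axes: x right, y up, looking along -z (the intrinsics and any distortion apply to the point x, -y, -z); pixel columns grow to the right and rows downward; lengths in m; the calibration is good to about 2 mm. A picture is of the moment at which its call begins. There is no depth.
A pose or a line that the arm cannot do raises env.Unreachable and nothing moves.
- env.close_job(): hands the job in, once; it reports no verdict.
Trained networks look in a picture, given as the dict that the camera call returned (one of the last four; its "shot" number tells which), for a name from the list of things; names that differ only in an ending like _2 or _b are one class to them, and where a whole thing is asked for, a point or a joint stands for the part that bears it (a point fixed in the world has none). Each returns a list of dicts, best first, with "score" (0 to 1); they miss things now and then, are a little off and sometimes report something else, mostly with a low value. They report only what shows in the picture. A call takes as long as a camera call. They do not tell look-alikes from the thing itself.
- env.search_frame(picture, thing): "xyz" ([x, y, z] in m, in world coordinates, good to about 4 mm: the middle of the surface that is visible of it).
- env.trace(picture, thing): "mask" (384x512 bool, what is visible of it).
The state is a dict: "clock": time; "joint_positions": joint angles; "qvel": joint speeds; "joint_torque": joint torques, N m; "position": TCP position; "tool_rot": TCP orientation; "force": force on the tool from outside, world axes, zero at the start; "wrist_torque": the same for the moment, N m; "opening": opening from 0.0 (shut) to 1.0 (fully open).
Only numpy, scipy, OpenCV 4.12 (cv2) and the standard library are available. Lean on these libraries where they do the work, as an engineer would, in place of code of your own. Each camera call takes 0.05 s, during which the arm holds its last target.

## Task

Lay every film carrier on the light stage, each flat over a window of its own and centred between the stops so that no edge of the bright window shows, and only then switch the backlight on by throwing its toggle lever fully over, away from the robot. With the light on, trigger the overhead camera: take the code reader, hold it still for three seconds aimed squarely at the middle of the bar code on the standing batch card, its window about 80 mm from the card and not touching it, and lay it flat back on its rubber mat. After that reading, throw the lever fully back to switch the light off; leave the carriers in place and the other things on the table alone.

Things in the scene. Friction and masses are not known exactly. Their poses are not given: they have to be found in the camera images.
- carrier1: a film carrier: flat black plastic bar 120 x 50 x 14 mm (long side along its x axis, z up) with three amber film frames in its top; origin at the centre of its underside; about 90 g; all carriers are alike; may be absent
- carrier2: a film carrier: flat black plastic bar 120 x 50 x 14 mm (long side along its x axis, z up) with three amber film frames in its top; origin at the centre of its underside; about 90 g; all carriers are alike; may be absent
- carrier3: a film carrier: flat black plastic bar 120 x 50 x 14 mm (long side along its x axis, z up) with three amber film frames in its top; origin at the centre of its underside; about 90 g; all carriers are alike; may be absent
- stage: fixed light stage: black housing, grey top plate, 200 (x) x 370 (y) x 30 mm high, origin under its centre. Three white windows 106 (x) x 36 (y) mm, side by side along y. Dark stops 8 mm high: end bars with inner faces 75 mm from the window centres in x; side stops 58 mm from them in y, 6 mm thick, only at 41 to 71 mm from the middle in x (free at the middle, for fingers)
- bay1 (a point): centre of window 1 of the light stage (counted from the lever's side, pitch 116 mm), on the plate's top surface 30 mm above the table; axes as the stage's. Any carrier may lie over any window; a carrier's x axis lies along this x, either way round
- bay2 (a point): centre of window 2 of the light stage (counted from the lever's side, pitch 116 mm), on the plate's top surface 30 mm above the table; axes as the stage's. Any carrier may lie over any window; a carrier's x axis lies along this x, either way round
- bay3 (a point): centre of window 3 of the light stage (counted from the lever's side, pitch 116 mm), on the plate's top surface 30 mm above the table; axes as the stage's. Any carrier may lie over any window; a carrier's x axis lies along this x, either way round
- backlight (a joint): toggle lever on a grey block 70 x 50 x 25 mm on the table at the stage's +y side, moving with the stage: 0 off (leans to the stage's -x, towards the robot), 1.0 rad fully over (leans to its +x). Its axis lies along the stage's y, 22 mm above the table at x = -40, y = +225 mm in the stage's frame; it stays where left; about 1 N at the tip
- backlight_tip (a point): centre of the 26 mm black ball at the lever's end, 70 mm from the lever's axis; the stem is a 10 mm steel rod
- card: the batch card with a bar code, white, 80 x 110 mm, on a fixed dark steel desk stand (base 100 x 130 mm, top 90 mm above the table); origin at the middle of the bar code on the card's face, about 49 mm above the table; z axis straight out of the card, 35 degrees above level; y axis level
- card_stand: the fixed desk stand that carries the card: steel base 100 x 130 x 6 mm, leaning back plate 90 mm high; origin under its centre; the card faces its -x
- reader: hand-held code reader, 165 mm long along its x axis: white grip 120 long x 34 wide x 28 mm high (from x = -85 to +35 mm) and grey head 45 long x 56 wide x 34 mm high (x = 35 to 80 mm), window in the head's front face at x = +80 mm; origin on its underside, near its centre of mass; it looks along its +x; z up as it lies; 160 g
- reader_focus (a point): the reader's focus: 80 mm in front of its window, at x = 160, y = 0, z = 16 mm in the reader's frame. It belongs at the middle of the bar code
- mat: the reader's fixed black rubber mat, 220 (x) x 110 (y) x 4 mm, origin at the centre of its underside; the reader starts on it, its x roughly along the mat's
- slidebox1: bystander: yellow slide box with a clear lid, 105 x 52 x 55 mm, origin at the centre of its underside
- slidebox2: bystander: yellow slide box with a clear lid, 105 x 52 x 55 mm, origin at the centre of its underside
- slidebox3: bystander: yellow slide box with a clear lid, 105 x 52 x 55 mm, origin at the centre of its underside
- loupe: bystander: black round loupe, 48 mm across, 48 mm high, origin under its centre
- mounts: bystander: stack of white slide mounts, 50 x 50 x 20 mm, origin under its centre
There are look-alikes about, which are no part of the job. What is shaped like the carrier3 but pink is not meant.

How it is judged (in metres and radians):
On the way, in this order (a step that is already met when the one before it is completed fails the run):
1. every carrier lies flat and centred over a window of its own (((x of carrier1 in the frame of bay1 between -0.007 and 0.007 m and y of carrier1 in the frame of bay1 between -0.007 and 0.007 m and z of carrier1 in the frame of bay1 between -0.004 and 0.004 m) or (x of carrier1 in the frame of bay2 between -0.007 and 0.007 m and y of carrier1 in the frame of bay2 between -0.007 and 0.007 m and z of carrier1 in the frame of bay2 between -0.004 and 0.004 m) or (x of carrier1 in the frame of bay3 between -0.007 and 0.007 m and y of carrier1 in the frame of bay3 between -0.007 and 0.007 m and z of carrier1 in the frame of bay3 between -0.004 and 0.004 m)) and angle between the x axis of each of carrier1, carrier2, carrier3 and the x axis of stage, either way round below 0.13 rad and angle between each of carrier1, carrier2, carrier3's own z axis and vertical below 0.06 rad and linear speed of each of carrier1, carrier2, carrier3 below 0.03 m/s and ((x of carrier2 in the frame of bay1 between -0.007 and 0.007 m and y of carrier2 in the frame of bay1 between -0.007 and 0.007 m and z of carrier2 in the frame of bay1 between -0.004 and 0.004 m) or (x of carrier2 in the frame of bay2 between -0.007 and 0.007 m and y of carrier2 in the frame of bay2 between -0.007 and 0.007 m and z of carrier2 in the frame of bay2 between -0.004 and 0.004 m) or (x of carrier2 in the frame of bay3 between -0.007 and 0.007 m and y of carrier2 in the frame of bay3 between -0.007 and 0.007 m and z of carrier2 in the frame of bay3 between -0.004 and 0.004 m)) and ((x of carrier3 in the frame of bay1 between -0.007 and 0.007 m and y of carrier3 in the frame of bay1 between -0.007 and 0.007 m and z of carrier3 in the frame of bay1 between -0.004 and 0.004 m) or (x of carrier3 in the frame of bay2 between -0.007 and 0.007 m and y of carrier3 in the frame of bay2 between -0.007 and 0.007 m and z of carrier3 in the frame of bay2 between -0.004 and 0.004 m) or (x of carrier3 in the frame of bay3 between -0.007 and 0.007 m and y of carrier3 in the frame of bay3 between -0.007 and 0.007 m and z of carrier3 in the frame of bay3 between -0.004 and 0.004 m))), for 0.2 s.
2. the backlight lever is thrown fully over (value of joint backlight above 0.85 rad), for 0.2 s.
3. with the light on, the reader is held still for 2.5 s, aimed squarely at the middle of the bar code, its focus within 30 mm of it (value of joint backlight above 0.85 rad and distance between reader_focus and card below 0.03 m and angle between the x axis of reader and the z axis of card, either way round below 0.3 rad and linear speed of reader below 0.03 m/s and angular speed of reader below 0.25 rad/s), for 2.5 s.
4. the backlight lever is thrown fully back (value of joint backlight below 0.15 rad), for 0.2 s.
At the end, for the whole second after the job is handed in: Every carrier present lies flat over a window of its own, within 7 mm of its centre in x and in y and within 0.13 rad of its direction; the lever is back below 0.15 rad; the reader lies flat at rest on its mat, within 45 mm (along) and 40 mm (across) of the mat's centre (all of step 1 and value of joint backlight below 0.15 rad and x of reader in the frame of mat between -0.045 and 0.045 m and y of reader in the frame of mat between -0.04 and 0.04 m and height (world z) of reader below 0.01 m and angle between reader's own z axis and vertical below 0.08 rad and linear speed of reader below 0.03 m/s); the robot touches nothing.
It fails at once if a bystander (slide box, loupe or stack of mounts) is pushed aside by more than 30 mm (distance of any of slidebox1, slidebox2, slidebox3, loupe, mounts from where it was at the start of the episode above 0.03 m).
It fails at once if the reader knocks against the card or its stand (contact force between reader and card_stand above 2 N).
Of carrier1, carrier2, carrier3 only 2 to 3 are there at a start; the rules pass over those that are not, and their reading is None.
At some moment in a run one of carrier1, carrier2, carrier3 may be knocked a few centimetres aside while the robot is not near it.
It also fails if it takes over 210 s, if anything falls off the work surface, if the arm or the gripper's body presses on something with over 40 N, if the wrist force passes 120 N, or if a joint passes its speed limit or range.

## Working session

There is one attempt and no reset: what is moved stays moved. The work goes in short steps, each a Python script; the robot and the scene stay as the last script left them, time stands still between calls to the robot, and variables do not carry over. Pictures are saved under pics/ and viewed, and the job is handed in when it is done.

```bash
mkdir -p pics; ls; cat > h.py <<'E'
from workcell import env
import numpy as np, cv2
from scipy.spatial.transform import Rotation as R
def save(p,name): cv2.imwrite('pics/'+name+'.png',p['image'])
E
python3 - <<'E'
from h import *
s=env.read_state(); print({k:np.round(v,3) for k,v in s.items()})
for n in ['scene','top','wrist']:
    p=env.grab_frame(n); save(p,n+'0'); print(n,[ (k,np.round(p[k],3)) for k in p if k!='image'])
E
```

```text
pics
{'clock': np.float64(0.0), 'joint_positions': array([-6.0299e+01,  2.2091e+01,  3.8200e-01, -3.0000e-02, -6.8410e+01,
       -1.4816e+01]), 'qvel': array([ 0.02 ,  0.015, -0.03 ,  0.013,  0.084, -0.022]), 'joint_torque': array([-0.0000e+00, -3.9067e+01,  1.8740e+01,  4.2200e+00,  1.1000e-02,
       -0.0000e+00]), 'position': array([ 0.16 , -0.603,  0.221]), 'tool_rot': array([-8.9878e+01,  4.0000e-03,  1.4874e+01]), 'force': array([-0.258, -0.371, -0.106]), 'wrist_torque': array([-0.023, -0.006,  0.002]), 'opening': np.float64(1.002)}
scene [('fx', np.float64(409.342)), ('fy', np.float64(409.342)), ('cx', np.float64(256.966)), ('cy', np.float64(190.373)), ('position', array([0.999, 0.467, 0.966])), ('orientation', array([ 39.588,  -0.196, 129.362])), ('shot', np.int64(1))]
top [('fx', np.float64(432.778)), ('fy', np.float64(432.778)), ('cx', np.float64(256.502)), ('cy', np.float64(192.034)), ('position', array([ 0.273, -0.003,  1.484])), ('orientation', array([  5.688,   0.788, -90.593])), ('shot', np.int64(2))]
wrist [('fx', np.float64(344.217)), ('fy', np.float64(344.217)), ('cx', np.float64(255.324)), ('cy', np.float64(192.312)), ('position', array([ 0.082, -0.625,  0.383])), ('orientation', array([-17.165,  -0.129, 104.896])), ('shot', np.int64(3))]
```

View pics/scene0.png

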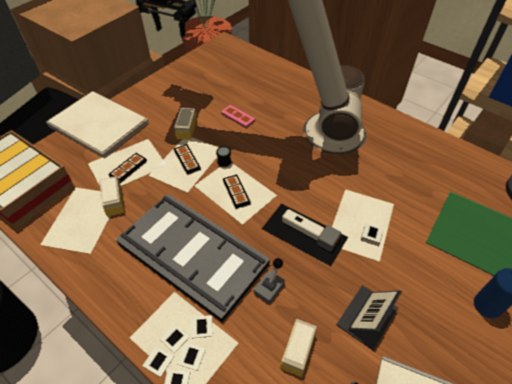

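View pics/top0.png

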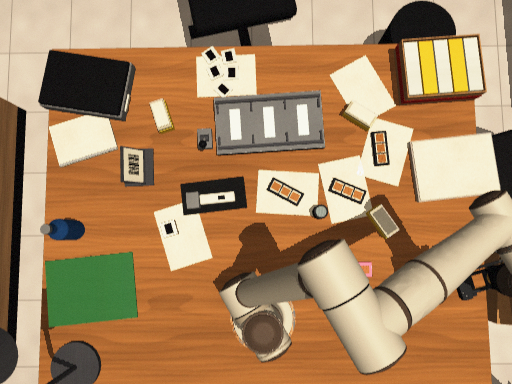

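View pics/wrist0.png

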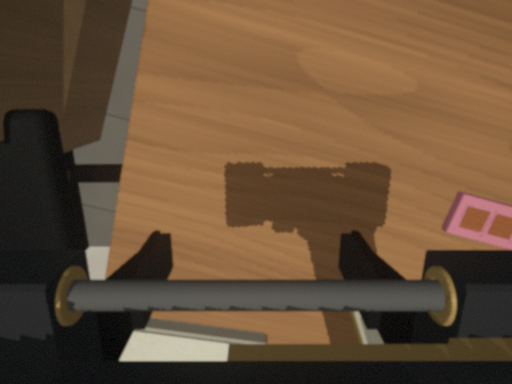

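```bash
cat >> h.py <<'E'
def ray(p,u,v):
    d=np.array([(u-p['cx'])/p['fx'],-(v-p['cy'])/p['fy'],-1.0])
    return R.from_euler('xyz',p['orientation'],degrees=True).apply(d)
def toz(p,u,v,z):
    d=ray(p,u,v); c=np.array(p['position']); return c+d*(z-c[2])/d[2]
def proj(p,X):
    d=R.from_euler('xyz',p['orientation'],degrees=True).inv().apply(np.atleast_2d(X)-np.array(p['position']))
    return np.c_[p['cx']+p['fx']*d[:,0]/-d[:,2], p['cy']-p['fy']*d[:,1]/-d[:,2]]
E
python3 - <<'E'
from h import *
p=env.grab_frame('top')
for n in ['carrier1','stage','backlight','backlight_tip','card','card_stand','reader','mat','slidebox1','loupe','mounts']:
    r=env.search_frame(p,n)
    for q in r[:5]: print(n,round(q['score'],2),np.round(q['xyz'],3),np.round(proj(p,q['xyz'])[0]))
print(env.read_state()['clock'])
E
```

```text
carrier1 0.83 [ 0.416 -0.29   0.012] [346. 192.]
carrier1 0.81 [ 0.566 -0.409  0.014] [380. 148.]
carrier1 0.79 [ 0.421 -0.083  0.016] [285. 191.]
carrier1 0.62 [ 0.16  -0.351  0.018] [367. 268.]
stage 0.7 [ 0.652 -0.02   0.029] [266. 124.]
stage 0.4 [0.576 0.192 0.089] [202. 143.]
backlight 0.56 [0.577 0.19  0.093] [203. 142.]
card 0.61 [0.511 0.428 0.048] [134. 165.]
card_stand 0.73 [0.513 0.423 0.038] [136. 166.]
card_stand 0.28 [ 0.679 -0.337  0.053] [360. 113.]
reader 0.57 [0.395 0.187 0.03 ] [206. 200.]
mat 0.89 [ 0.427  0.154 -0.001] [217. 191.]
slidebox1 0.74 [0.678 0.332 0.053] [162. 116.]
slidebox1 0.62 [ 0.315 -0.399  0.052] [383. 221.]
slidebox1 0.58 [ 0.676 -0.336  0.049] [359. 115.]
loupe 0.53 [ 0.348 -0.19   0.05 ] [319. 212.]
mounts 0.73 [0.512 0.422 0.033] [137. 166.]
mounts 0.67 [0.298 0.314 0.021] [168. 229.]
mounts 0.3 [ 0.347 -0.192  0.049] [319. 212.]
0.75
```

In the top view the black bars with amber frames are at (285,191), (346,192) and (380,148). The pink look-alike is at (367,268) and is excluded. The stage is at about (268,122), the lever at (204,142), the reader at (212,198), and the card at (134,165).

```bash
cat >> h.py <<'E'
def blobs(p,mask,z,amin=30):
    n,l,st,c=cv2.connectedComponentsWithStats(mask.astype(np.uint8))
    out=[]
    for i in range(1,n):
        if st[i,4]<amin: continue
        ys,xs=np.where(l==i)
        W=np.array([toz(p,x,y,z)[:2] for x,y in zip(xs,ys)])
        m=W.mean(0); r=cv2.minAreaRect((W*1000).astype(np.float32))
        C=np.cov((W-m).T); w,v=np.linalg.eigh(C); a=np.degrees(np.arctan2(v[1,1],v[0,1]))
        out.append(dict(n=st[i,4],m=m,rc=np.array(r[0])/1000,size=np.round(sorted(r[1])),ang=(a+90)%180-90,px=c[i]))
    return out
def carriers(p,z=0.014):
    res=[]
    for t in env.trace(p,'carrier1'):
        m=t['mask']; px=p['image'][m]
        pink=np.mean((px[:,2]>140)&(px[:,0]>90))  # pink: high R and B
        b=blobs(p,m,z)
        if not b: continue
        b=max(b,key=lambda q:q['n']); b.update(score=t['score'],pink=pink,mean=px.mean(0)); res.append(b)
    return res
E
python3 - <<'E'
from h import *
for cam in ['top','scene']:
    p=env.grab_frame(cam)
    print(cam)
    for b in carriers(p): print(' c',round(b['score'],2),b['n'],np.round(b['m'],4),np.round(b['rc'],4),b['size'],round(b['ang'],1),round(b['pink'],2),b['px'].round())
    t=env.trace(p,'stage')[0]
    m=t['mask']; b=blobs(p,m,0.034)
    for q in b: print(' stage',q['n'],q['m'].round(4),q['rc'].round(4),q['size'],round(q['ang'],2))
    im=p['image'].astype(int)
    mm=cv2.morphologyEx(m.astype(np.uint8),cv2.MORPH_CLOSE,np.ones((25,25)))>0
    w=(im.min(2)>190)&mm
    for q in blobs(p,w,0.03): print(' win',q['n'],q['m'].round(4),q['rc'].round(4),q['size'],round(q['ang'],2),q['px'].round())
    for th,z in [('mat',.004),('reader',.03),('card_stand',.03)]:
        t=env.trace(p,th)
        for k in t[:1]:
            for q in blobs(p,k['mask'],z): print(' ',th,round(k['score'],2),q['n'],q['m'].round(4),q['rc'].round(4),q['size'],round(q['ang'],2),q['px'].round())
p=env.grab_frame('top');print(env.read_state()['clock'])
cv2.imwrite('pics/crop1.png',cv2.resize(p['image'][120:290,240:420],None,fx=4,fy=3.5,interpolation=cv2.INTER_CUBIC))
cv2.imwrite('pics/crop2.png',cv2.resize(p['image'][80:230,100:330],None,fx=3.4,fy=3.4,interpolation=cv2.INTER_CUBIC))
E
```

```text
top
 c 0.89 545 [ 0.4201 -0.2925] [ 0.4203 -0.2922] [ 52. 124.] 65.8 0.36 [347. 191.]
 c 0.8 535 [ 0.5656 -0.4096] [ 0.5658 -0.4095] [ 53. 121.] 3.6 0.26 [380. 148.]
 c 0.74 6816 [ 0.6566 -0.0168] [0.6565 0.0046] [216. 443.] -84.0 0.34 [265. 124.]
 c 0.65 143 [ 0.1602 -0.3495] [ 0.1555 -0.345 ] [40. 50.] 25.9 0.66 [366. 268.]
 c 0.63 519 [ 0.4199 -0.0813] [ 0.4203 -0.0817] [ 52. 120.] 60.8 0.36 [285. 192.]
 stage 6331 [ 0.6544 -0.0292] [ 0.6539 -0.0284] [208. 373.] -87.23
 stage 343 [0.601  0.1911] [0.6004 0.191 ] [58. 73.] 13.19
 win 321 [ 0.6667 -0.1451] [ 0.6678 -0.1452] [ 36. 106.] 2.54 [303. 119.]
 win 316 [ 0.6607 -0.0284] [ 0.6604 -0.0286] [ 36. 106.] 3.3 [269. 122.]
 win 313 [0.6547 0.0871] [0.6546 0.0867] [ 36. 107.] 2.75 [235. 124.]
  mat 0.78 1394 [0.4141 0.1549] [0.4085 0.1649] [112. 220.] -85.13 [216. 195.]
  reader 0.68 162 [ 0.3474 -0.1971] [ 0.3469 -0.197 ] [44. 47.] -66.9 [320. 212.]
  card_stand 0.69 513 [ 0.5624 -0.406 ] [ 0.5623 -0.4063] [ 52. 118.] 4.55 [380. 148.]
scene
 c 0.9 352 [ 0.1695 -0.2982] [ 0.1694 -0.3001] [ 58. 126.] 86.8 0.42 [237. 117.]
 c 0.72 494 [ 0.5726 -0.4071] [ 0.5737 -0.4067] [ 59. 121.] 3.8 0.17 [128. 167.]
 c 0.71 496 [ 0.4297 -0.288 ] [ 0.429  -0.2888] [ 54. 137.] 66.6 0.23 [187. 159.]
 c 0.66 946 [0.3998 0.1791] [0.3975 0.1688] [ 71. 169.] -84.2 0.38 [312. 230.]
 stage 10752 [0.6694 0.005 ] [0.6613 0.0073] [223. 442.] -82.98
 win 358 [ 0.6709 -0.1454] [ 0.6694 -0.1456] [ 32. 103.] 2.71 [159. 227.]
 win 411 [ 0.6653 -0.0297] [ 0.6637 -0.0293] [ 32. 103.] 3.15 [191. 249.]
 win 478 [0.6588 0.0863] [0.6577 0.0861] [ 34. 103.] 2.85 [225. 272.]
  mat 0.77 1485 [0.4359 0.1674] [0.4165 0.1652] [113. 219.] -85.06 [301. 238.]
  mat 0.77 77 [0.3672 0.1536] [0.3686 0.1441] [  8. 105.] -84.24 [311. 219.]
  reader 0.77 922 [0.4104 0.1822] [0.4069 0.174 ] [ 68. 167.] -84.75 [311. 229.]
  card_stand 0.89 2369 [0.5259 0.426 ] [0.5114 0.423 ] [ 98. 170.] -4.79 [368. 315.]
1.4
```

View pics/crop1.png

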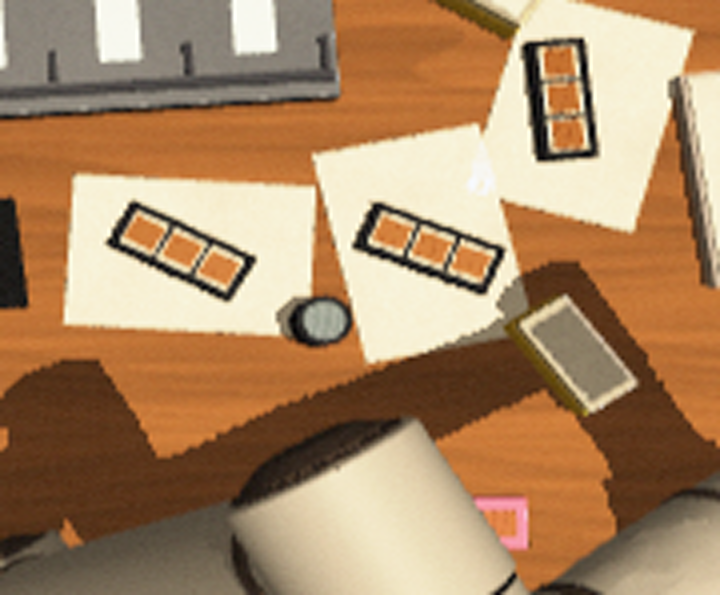

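View pics/crop2.png

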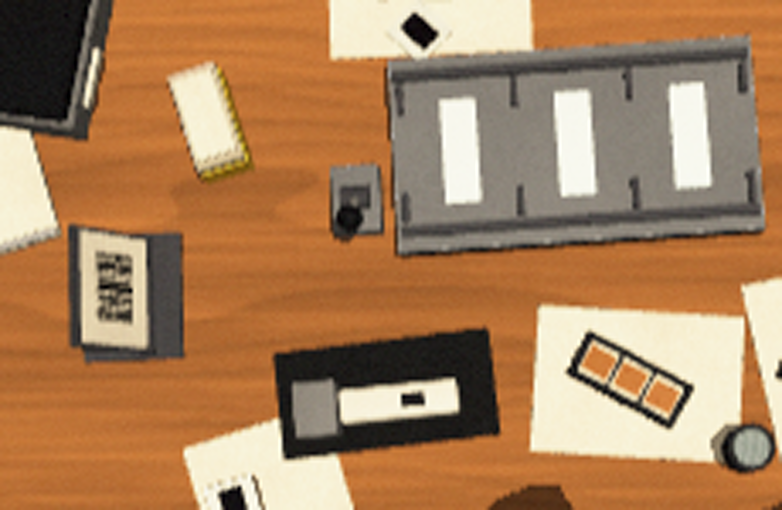

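The crop confirms three black carriers; the pink one sits half under the arm's link and is left alone. The two fixed cameras disagree by about 4 mm, so I'll check with the wrist camera.

```bash
python3 - <<'E'
from h import *
c=np.array([0.66,-0.03]);y=2.9
env.goto([0.63,-0.03,0.30],[-90,0,y])
p=env.grab_frame('wrist');save(p,'w1');print(p['position'],p['orientation'],env.read_state()['position'],env.read_state()['tool_rot'])
for q in blobs(p,p['image'].min(2)>190,0.03): print(' win',q['n'],q['m'].round(4),q['rc'].round(4),q['size'],round(q['ang'],2),q['px'].round())
t=env.grab_frame('top');save(t,'t1')
for b in carriers(t): print(' c',round(b['score'],2),b['n'],np.round(b['m'],4),b['size'],round(b['ang'],1),round(b['pink'],2),b['px'].round())
print(env.read_state()['clock'])
E
```

```text
[ 0.54849777 -0.03507591  0.46145536] [-1.71544998e+01 -1.06020260e-02  9.28538073e+01] [ 0.62989806 -0.03084121  0.29989005] [-9.00061508e+01  1.26708469e-02  2.83201609e+00]
 c 0.88 558 [ 0.4205 -0.2934] [ 54. 124.] 65.9 0.37 [347. 191.]
 c 0.77 523 [ 0.4195 -0.0812] [ 51. 120.] 62.0 0.36 [285. 192.]
 c 0.75 569 [ 0.1554 -0.3057] [ 50. 121.] -90.0 0.64 [353. 270.]
 c 0.63 491 [ 0.5624 -0.4101] [ 52. 117.] 5.2 0.26 [380. 149.]
4.1833
```

View pics/w1.png

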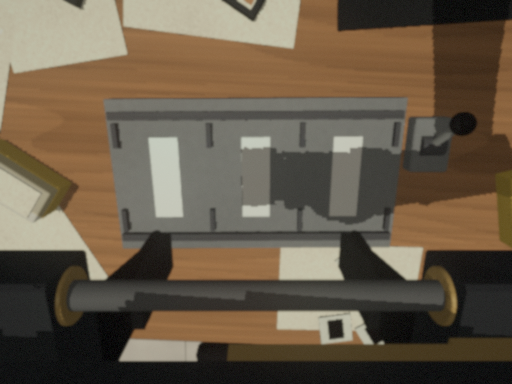

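```bash
python3 - <<'E'
from h import *
p=env.grab_frame('wrist'); g=p['image'].min(2)
m=np.zeros(g.shape,bool)
m[125:230,140:195]=g[125:230,140:195]>140
for a,b in((238,276),(328,366)):
    sub=g[132:222,a:b]; 
    print([ (r, sub[r-132].tolist()[::3]) for r in (143,170,210)])
for q in blobs(p,m,0.03): print(' win',q['n'],q['m'].round(4),q['rc'].round(4),q['size'],round(q['ang'],2),q['px'].round())
t=env.grab_frame('top');m=t['image'].min(2)>190; m[:95]=0;m[155:]=0;m[:,:215]=0;m[:,325:]=0
for q in blobs(t,m,0.03): print(' topwin',q['n'],q['m'].round(4),q['rc'].round(4),q['size'],round(q['ang'],2),q['px'].round())
E
```

```text
[(143, [109, 162, 190, 190, 188, 188, 189, 188, 189, 188, 184, 115, 112]), (170, [109, 108, 108, 107, 108, 109, 107, 109, 109, 108, 104, 66, 61]), (210, [107, 129, 184, 185, 185, 184, 185, 185, 185, 185, 172, 108, 109])]
[(143, [107, 109, 175, 184, 185, 185, 185, 184, 184, 184, 184, 170, 106]), (170, [58, 81, 107, 106, 107, 108, 106, 106, 106, 108, 105, 62, 60]), (210, [70, 104, 107, 107, 107, 107, 106, 105, 106, 98, 60, 57, 59])]
 win 2314 [ 0.6661 -0.1452] [ 0.6685 -0.145 ] [ 37. 107.] 3.14 [166. 176.]
 topwin 240 [ 0.6547 -0.1456] [ 0.6568 -0.1454] [35. 84.] 3.45 [303. 123.]
 topwin 49 [0.611  0.0829] [0.6119 0.0835] [21. 27.] -69.25 [236. 136.]
 topwin 43 [ 0.6154 -0.0312] [ 0.6158 -0.0312] [15. 33.] -83.8 [269. 135.]
```

```bash
cat >> h.py <<'E'
BAY={1:np.array([.656,.0868]),2:np.array([.6615,-.0291]),3:np.array([.6672,-.1452])}; SA=2.9
def dirv(a): return np.array([np.cos(np.radians(a)),np.sin(np.radians(a))])
def dn(yaw): return [-90,0,yaw]
def look(xy,yaw,name,z=0.2,off=0.06,zo=0.014):
    q=np.array(xy)+off*dirv(yaw)
    env.goto([*q,z],dn(yaw)); env.dwell(.1)
    p=env.grab_frame('wrist'); save(p,name)
    cs=[c for c in carriers(p,zo) if c['size'][1]<135 and c['size'][0]<65 and np.linalg.norm(c['m']-xy)<.06]
    for c in cs: print('look',round(c['score'],2),c['n'],c['m'].round(4),c['rc'].round(4),c['size'],round(c['ang'],1),c['px'].round())
    return p,cs
def st(*ks):
    s=env.read_state(); print({k:np.round(s[k],3).tolist() for k in ks+('clock',)})
E
python3 - <<'E'
from h import *
for nm,xy,a in [('A',(.42,-.082),61),('B',(.42,-.293),66),('C',(.5645,-.41),4)]:
    for k in (a,a-180):
        j=env.inverse_kinematics([*xy,.05],dn(k)); print(nm,k,None if j is None else np.round(j))
for b in BAY:
    for k in (SA,SA-180):
        j=env.inverse_kinematics([*BAY[b],.05],dn(k)); print(b,k,None if j is None else np.round(j))
p,cs=look((.42,-.082),61,'wA')
st('position')
E
```

```text
A 61 [ 11.  16. -39.  -0. -35. -40.]
A -119 [ 11.  16. -39.   0. -35. 140.]
B 66 [-17.  23. -28.   0. -40.  -7.]
B -114 [-17.  23. -28.   0. -40. 173.]
C 4 [-23.  37.   0.  -0. -53. -63.]
C -176 [-23.  37.   0.   0. -53. 117.]
1 2.9 [  22.   34.   -6.   -0.  -50. -109.]
1 -177.1 [ 22.  34.  -6.   0. -50.  71.]
2 2.9 [ 11.  34.  -6.  -0. -50. -99.]
2 -177.1 [ 11.  34.  -6.   0. -50.  81.]
3 2.9 [  1.  36.  -2.  -0. -52. -88.]
3 -177.1 [  1.  36.  -2.   0. -52.  92.]
look 0.56 6267 [ 0.4214 -0.0849] [ 0.4226 -0.0826] [ 50. 119.] 60.9 [254. 104.]
{'position': [0.45, -0.029, 0.2], 'clock': 5.367}
```

View pics/wA.png

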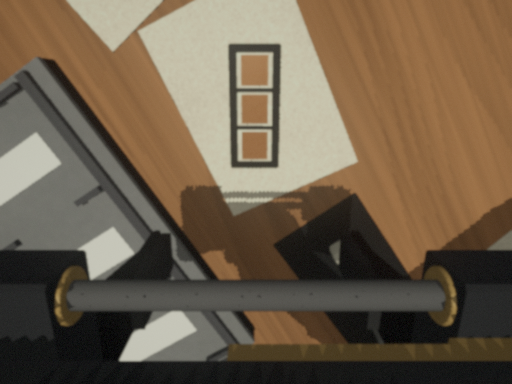

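The wrist view shows carrier A clean, at (254,104), 50×119 mm, at 60.9°. Next I grasp it.

```bash
cat >> h.py <<'E'
for b in BAY: BAY[b]=BAY[b]+np.array([.001,0])
def pick(c,yaw,g=15):
    env.gripper_to(1.0)
    env.goto([*c,.08],dn(yaw))
    hit=env.move_straight([*c,.006],rate=.1,force_limit=6); st('position'); print('hit',hit)
    env.gripper_to(0.0,g); st('position','opening','force')
    env.move_straight([c[0],c[1],.13],rate=.15); st('opening')
def place(b,yaw,dx=0):
    q=BAY[b]
    env.goto([*q,.14],dn(yaw))
    env.move_straight([*q,.06],rate=.15)
    hit=env.move_straight([*q,.033],rate=.05,force_limit=4); st('position','tool_rot'); print('hit',hit)
    env.gripper_to(0.85); st('position','opening')
    env.move_straight([*q,.14],rate=.2)
E
python3 - <<'E'
from h import *
pick(np.array([.4226,-.0826]),60.9)
p=env.grab_frame('wrist');save(p,'gA')
E
```

```text
{'position': [0.423, -0.082, 0.007], 'clock': 7.075}
hit False
{'position': [0.423, -0.083, 0.006], 'opening': 0.572, 'force': [-0.532, -0.515, 0.72], 'clock': 7.792}
{'opening': 0.575, 'clock': 8.767}
```

View pics/gA.png

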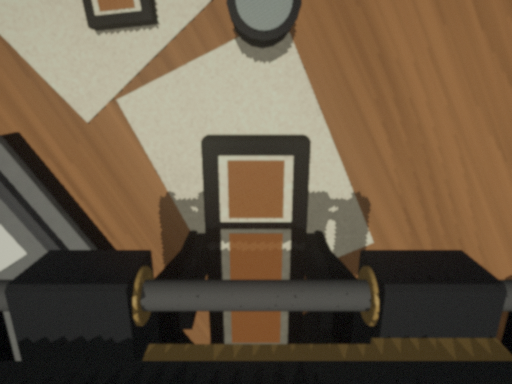

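```bash
python3 - <<'E'
from h import *
place(1,SA)
p,cs=look(BAY[1],SA,'pA',z=.23,zo=.044)
t=env.grab_frame('top');save(t,'t2')
for b in carriers(t): print(' c',round(b['score'],2),b['n'],np.round(b['m'],4),b['size'],round(b['ang'],1),round(b['pink'],2),b['px'].round())
E
```

```text
{'position': [0.657, 0.087, 0.035], 'tool_rot': [-90.014, 0.025, 2.92], 'clock': 11.117}
hit True
{'position': [0.656, 0.087, 0.035], 'opening': 0.848, 'clock': 11.85}
look 0.95 6197 [0.654  0.0867] [0.6578 0.087 ] [ 50. 119.] 3.3 [256. 107.]
 c 0.98 507 [ 0.5673 -0.4091] [ 52. 120.] 3.8 0.23 [380. 148.]
 c 0.97 585 [ 0.42   -0.2925] [ 57. 124.] 65.4 0.41 [347. 191.]
 c 0.8 518 [0.6605 0.0887] [ 51. 125.] 2.4 0.22 [235. 123.]
```

View pics/pA.png

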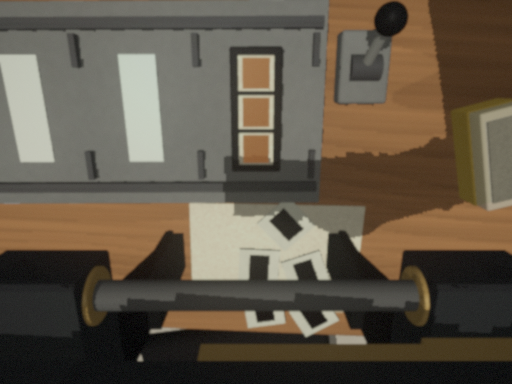

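Carrier A now sits at (256,107) in window 1. I'll check the bay position against the fully lit neighbouring windows in this view, then look at B.

```bash
python3 - <<'E'
from h import *
p=env.grab_frame('wrist')
m=p['image'].min(2)>150; m[40:180,:]&=True; m[180:]=0; m[:40]=0; m[:,200:]=0
for q in blobs(p,m,0.03,200): print(' win',q['n'],q['m'].round(4),q['rc'].round(4),q['size'],round(q['ang'],2),q['px'].round())
# project expected stage features about bay1
b=BAY[1]; e=dirv(SA); f=dirv(SA+90)
im=p['image'].copy()
def pt(dx,dy,z): return proj(p,np.r_[b+dx*e+dy*f,z])[0]
for dx,dy,z in [(-.075,-.03,.038),(-.075,.03,.038),(.075,-.03,.038),(.075,.03,.038),(.041,.058,.03),(-.041,.058,.03),(.041,-.058,.03),(-.041,-.058,.03)]:
    cv2.circle(im,tuple(int(round(v)) for v in pt(dx,dy,z)),2,(0,0,255),-1)
for dx,dy in [(.06,.025),(.06,-.025),(-.06,.025),(-.06,-.025)]:
    cv2.circle(im,tuple(int(round(v)) for v in pt(dx,dy,.044)),2,(0,255,0),-1)
cv2.imwrite('pics/ov1.png',cv2.resize(im[0:210,130:360],None,fx=3.4,fy=2.8))
p,cs=look((.42,-.293),66,'wB')
E
```

```text
win 3782 [ 0.6658 -0.1451] [ 0.6679 -0.145 ] [ 36. 105.] 3.08 [ 27. 105.]
 win 3890 [ 0.6593 -0.0294] [ 0.6615 -0.0293] [ 37. 106.] 3.04 [141. 105.]
look 0.79 6278 [ 0.4221 -0.2973] [ 0.4231 -0.2945] [ 50. 118.] 66.7 [252. 104.]
```

View pics/ov1.png

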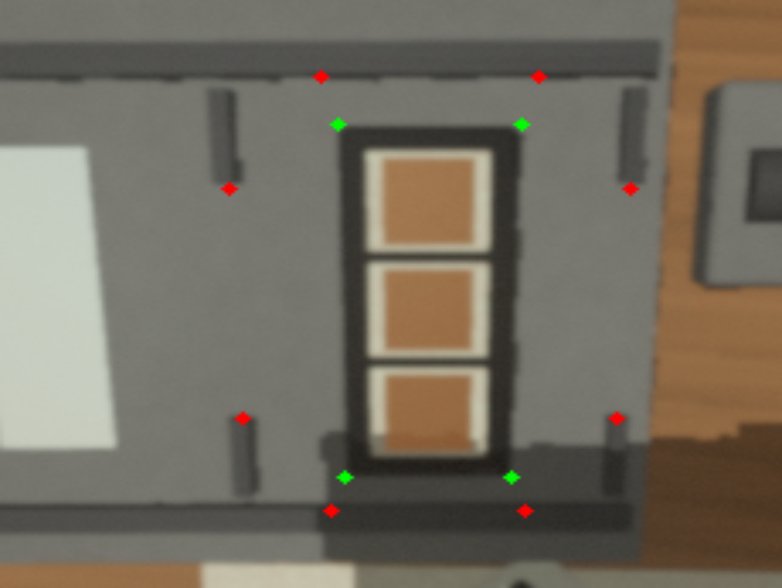

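View pics/wB.png

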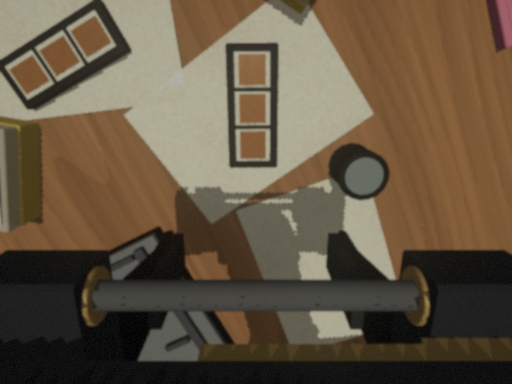

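```bash
sed -i 's/SA=2.9/SA=3.0/' h.py; python3 - <<'E'
from h import *
pick(np.array([.4231,-.2945]),66.7)
place(2,SA)
p,cs=look((.566,-.4095),4,'wC')
E
```

```text
{'position': [0.424, -0.295, 0.007], 'clock': 17.225}
hit False
{'position': [0.423, -0.295, 0.006], 'opening': 0.572, 'force': [0.529, 0.179, 1.322], 'clock': 17.942}
{'opening': 0.569, 'clock': 18.917}
{'position': [0.662, -0.029, 0.035], 'tool_rot': [-90.006, 0.03, 3.016], 'clock': 21.525}
hit True
{'position': [0.662, -0.029, 0.035], 'opening': 0.851, 'clock': 22.258}
look 0.62 6389 [ 0.5667 -0.4123] [ 0.5697 -0.4119] [ 52. 120.] 4.0 [251. 108.]
```

View pics/wC.png

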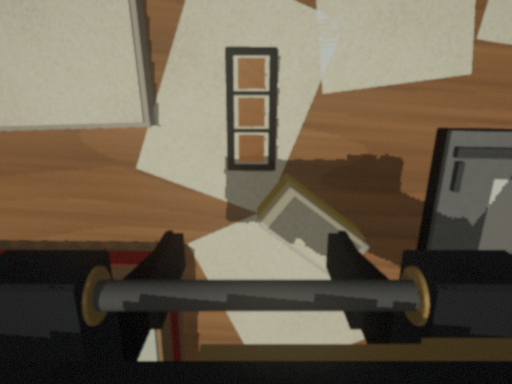

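```bash
python3 - <<'E'
from h import *
p=env.grab_frame('wrist')
for u,v in [(290,177),(258,215),(366,247)]: print(toz(p,u,v,0).round(3),toz(p,u,v,.055).round(3))
E
```

```text
[ 0.637 -0.366  0.   ] [ 0.623 -0.372  0.055]
[ 0.683 -0.397  0.   ] [ 0.662 -0.399  0.055]
[ 0.713 -0.269  0.   ] [ 0.688 -0.291  0.055]
```

The slide box's nearest corner is about 55 mm from the finger line, so the grasp is clear.

```bash
python3 - <<'E'
from h import *
pick(np.array([.5693,-.4118]),4.0)
place(3,SA)
p,cs=look(BAY[2],SA,'pC',z=.25,zo=.044)
for c in carriers(p,.044): print('c',round(c['score'],2),c['n'],c['rc'].round(4),c['size'],round(c['ang'],1))
print(BAY)
im=p['image'].copy(); e=dirv(SA); f=dirv(SA+90)
for b in BAY.values():
  for dx,dy,z,col in [(s*.06,t*.025,.044,(0,255,0)) for s in(1,-1) for t in(1,-1)]+[(s*.075,t*.03,.038,(0,0,255)) for s in(1,-1) for t in(1,-1)]:
    cv2.circle(im,tuple(int(round(v)) for v in proj(p,np.r_[b+dx*e+dy*f,z])[0]),1,col,-1)
cv2.imwrite('pics/ov2.png',cv2.resize(im[:250],None,fx=1.56,fy=1.56,interpolation=cv2.INTER_CUBIC))
t=env.grab_frame('top');save(t,'t3')
for b in carriers(t,.044): print(' c',round(b['score'],2),b['n'],np.round(b['rc'],4),b['size'],round(b['ang'],1),round(b['pink'],2),b['px'].round())
st()
E
```

```text
{'position': [0.57, -0.412, 0.007], 'clock': 26.667}
hit False
{'position': [0.569, -0.412, 0.006], 'opening': 0.571, 'force': [-0.741, -0.229, 0.017], 'clock': 27.383}
{'opening': 0.577, 'clock': 28.358}
{'position': [0.668, -0.145, 0.035], 'tool_rot': [-89.997, 0.036, 3.016], 'clock': 30.642}
hit True
{'position': [0.667, -0.145, 0.035], 'opening': 0.85, 'clock': 31.375}
look 0.7 5703 [ 0.6592 -0.029 ] [ 0.662  -0.0285] [ 51. 119.] 3.0 [257. 106.]
c 0.87 6196 [0.6533 0.1141] [ 55. 119.] 3.3
c 0.7 5703 [ 0.662  -0.0285] [ 51. 119.] 3.0
c 0.56 5888 [ 0.6683 -0.1427] [ 52. 118.] 3.0
{1: array([0.657 , 0.0868]), 2: array([ 0.6625, -0.0291]), 3: array([ 0.6682, -0.1452])}
 c 0.94 488 [ 0.6559 -0.0288] [ 49. 125.] 0.5 0.23 [269. 122.]
 c 0.79 616 [ 0.1582 -0.3003] [ 55. 121.] 89.5 0.61 [354. 269.]
 c 0.75 529 [ 0.6632 -0.1452] [ 53. 122.] 2.9 0.22 [303. 120.]
 c 0.53 4005 [ 0.6551 -0.0566] [205. 310.] 87.0 0.06 [277. 122.]
{'clock': 33.117}
```

View pics/ov2.png

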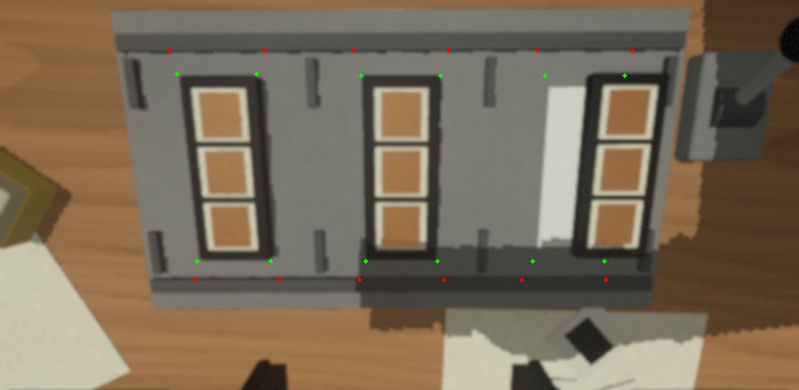

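View pics/t3.png

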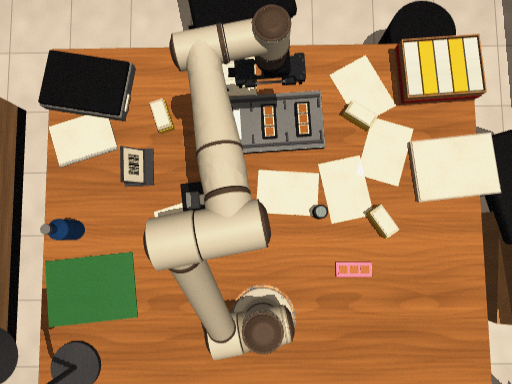

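The middle and left carriers are centred. Carrier A was knocked about 27 mm towards the lever, leaving a bright strip at (565,165), so I'll re-grasp it in place.

```bash
python3 - <<'E'
from h import *
p,cs=look((.6555,.1141),SA,'pA2',z=.2,zo=.044)
c=cs[0]['rc']-[.0005,0]; yaw=cs[0]['ang']
env.gripper_to(.8)
env.goto([*c,.12],dn(yaw))
hit=env.move_straight([*c,.036],rate=.1,force_limit=5); print(hit); st('position')
env.gripper_to(0.0,15); st('opening')
env.move_straight([*c,.07],rate=.1); st('opening')
place(1,SA)
p,cs=look(BAY[1],SA,'pA3',z=.23,zo=.044)
env.goto([.55,-.03,.32],dn(SA)); p=env.grab_frame('wrist'); t=env.grab_frame('top');save(t,'t4')
for b in carriers(t,.044): print(' c',round(b['score'],2),b['n'],np.round(b['rc'],4),b['size'],round(b['ang'],1),round(b['pink'],2),b['px'].round())
st()
E
```

```text
look 0.94 7631 [0.65   0.1163] [0.6529 0.1163] [ 51. 119.] 3.1 [259. 103.]
False
{'position': [0.653, 0.117, 0.037], 'clock': 35.858}
{'opening': 0.576, 'clock': 36.358}
{'opening': 0.571, 'clock': 36.85}
{'position': [0.657, 0.087, 0.035], 'tool_rot': [-90.011, 0.01, 3.017], 'clock': 38.433}
hit True
{'position': [0.656, 0.087, 0.035], 'opening': 0.853, 'clock': 39.167}
 c 0.94 594 [ 0.1598 -0.3002] [ 52. 121.] 89.9 0.63 [354. 269.]
 c 0.67 64 [ 0.7166 -0.1399] [19. 45.] -79.5 0.23 [301. 104.]
 c 0.37 57 [0.6093 0.0994] [19. 35.] 2.2 0.0 [231. 136.]
{'clock': 41.6}
```

View pics/pA3.png

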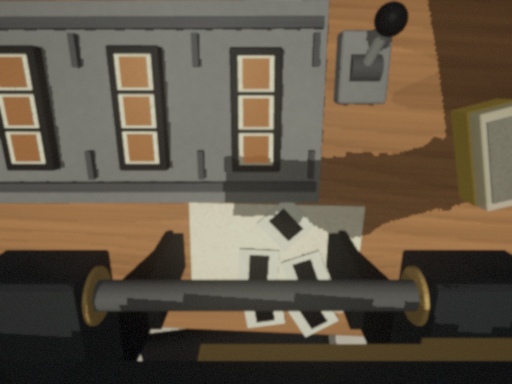

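View pics/t4.png

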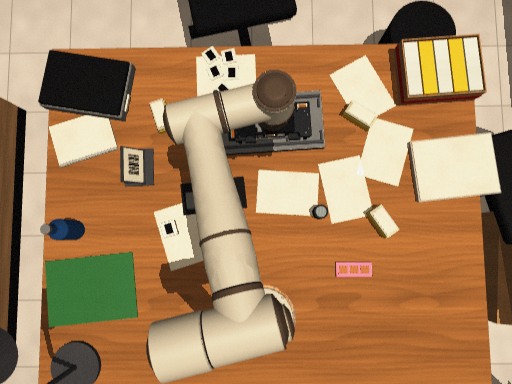

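All three carriers are centred with no bright edges showing. Next I throw the lever with the fingers shut.

```bash
cat >> h.py <<'E'
O=BAY[2]
def S(x,y): return O+x*dirv(SA)+y*dirv(SA+90)
E
python3 - <<'E'
from h import *
env.gripper_to(0.0)
env.goto([*S(-.115,.225),.17],dn(SA))
env.move_straight([*S(-.115,.225),.068],rate=.15,force_limit=6); st('position')
h=env.move_straight([*S(-.012,.225),.068],rate=.05,force_limit=12); print(h); s=env.read_state(); st('position','force'); print('stage x', (np.array(s['position'][:2])-O)@dirv(SA))
E
```

```text
{'position': [0.537, 0.19, 0.069], 'clock': 44.833}
True
{'position': [0.62, 0.193, 0.067], 'force': [-1.93, 0.326, 4.361], 'clock': 46.392}
stage x -0.03065299593223354
```

```bash
python3 - <<'E'
from h import *
env.move_straight([*S(-.09,.225),.068],rate=.15)
env.move_straight([*S(-.09,.225),.2],rate=.25)
env.goto([*S(.02,.17),.26],dn(SA)); env.dwell(.1)
p=env.grab_frame('wrist');save(p,'lev1')
for q in env.search_frame(p,'backlight_tip'): print(q['score'],np.round(q['xyz'],3))
e0=[0]
for th in (0,.5,.85,1.0):
    a=th-.5; X=np.r_[S(-.04+.07*np.sin(a),.225),.022+.07*np.cos(a)]; print(th,proj(p,X)[0].round())
st()
E
```

```text
0.88 [0.639 0.194 0.093]
0 [315.  74.]
0.5 [315. 112.]
0.85 [313. 138.]
1.0 [311. 147.]
{'clock': 48.417}
```

View pics/lev1.png

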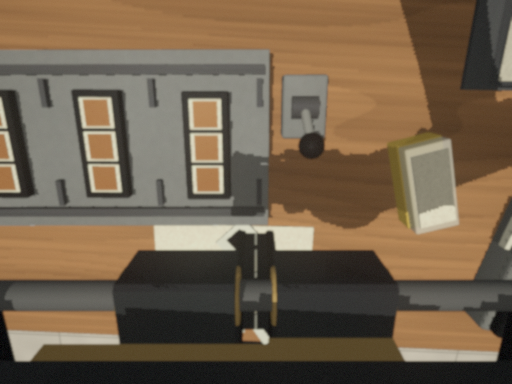

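The ball at (311,146) matches the lever at 1.0 rad, so the light is on and the carriers are unmoved. Next: the card and reader poses.

```bash
python3 - <<'E'
from h import *
env.goto([.51,.47,.30],dn(92)); env.dwell(.1)
p=env.grab_frame('wrist');save(p,'card1')
for th in ['card','card_stand']:
    for q in env.search_frame(p,th)[:2]: print(th,q['score'],np.round(q['xyz'],3),proj(p,q['xyz'])[0].round())
env.goto([.41,.22,.30],dn(95)); env.dwell(.1)
p=env.grab_frame('wrist');save(p,'read1')
for th,z in [('reader',.03),('mat',.004)]:
    for k in env.trace(p,th)[:2]:
        for q in blobs(p,k['mask'],z,200): print(' ',th,round(k['score'],2),q['n'],q['m'].round(4),q['rc'].round(4),q['size'],round(q['ang'],2),q['px'].round())
st()
E
```

```text
card 0.75 [0.514 0.435 0.057] [254. 129.]
card_stand 0.7 [0.515 0.424 0.04 ] [253. 118.]
  reader 0.79 4263 [0.3999 0.1785] [0.3991 0.1739] [ 56. 164.] -84.85 [267. 119.]
  reader 0.46 4045 [0.6852 0.3397] [0.6892 0.3408] [ 65. 141.] 24.31 [ 45. 222.]
  mat 0.69 425 [0.531  0.3768] [0.5184 0.3741] [ 19. 129.] 5.32 [164. 248.]
  mat 0.6 10335 [0.4197 0.1458] [0.4129 0.1643] [110. 219.] -87.01 [253.  88.]
{'clock': 51.35}
```

View pics/card1.png

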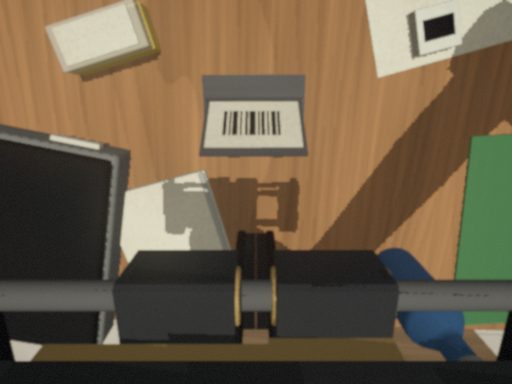

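View pics/read1.png

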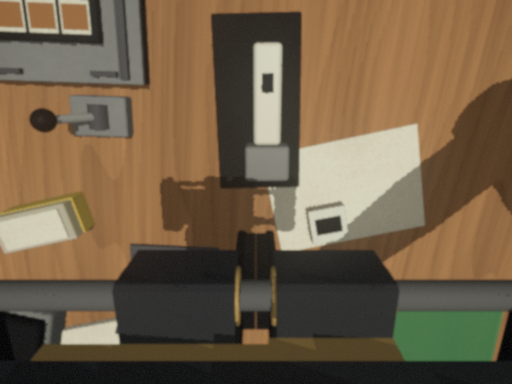

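The bar code is centred at (252,123) and the card edges are level in the image at yaw 92°, so the normal heads 272°. The reader silhouette is 56×164 mm at (0.399,0.174), heading 95°, with the head towards the card.

```bash
cat >> h.py <<'E'
def rd_tcp(C,yaw,back=0.0):
    Rr=R.from_euler('xyz',[0,35,yaw],degrees=True)
    o=np.array(C)-Rr.apply([.16+back,0,.016])
    return o+Rr.apply([0,0,.004]),[-90,35,yaw]
E
python3 - <<'E'
from h import *
Rt=R.from_euler('xyz',[-90.006,.0127,2.832],degrees=True); off=Rt.inv().apply(np.array([.5485,-.03508,.46146])-[.6299,-.03084,.29989]); Rc=Rt.inv()*R.from_euler('xyz',[-17.154,-.0106,92.854],degrees=True)
T=R.from_euler('xyz',[-90,0,92],degrees=True)
p=dict(fx=344.217,fy=344.217,cx=255.324,cy=192.312,position=np.array([.51,.47,.30])+T.apply(off),orientation=(T*Rc).as_euler('xyz',degrees=True))
print(proj(p,[.514,.435,.057]))
C=toz(p,252,123,.049); print('C',C)
for u,v in [(207,101),(300,101),(203,75),(305,75),(200,155),(307,155),(211,150),(304,147)]: print((u,v),toz(p,u,v,.006 if v<80 else .05).round(3))
for b in (0,.05,.1):
    t,o=rd_tcp(C,92,b); print(b,t.round(3),o,env.inverse_kinematics(t,o))
c=np.array([.3991,.1739])+.0025*dirv(95.1)
print(env.inverse_kinematics([*c,.008],dn(95.1)))
E
```

```text
[[253.01811345 127.76897864]]
C [0.51540544 0.43039301 0.049     ]
(207, 101) [0.568 0.407 0.05 ]
(300, 101) [0.461 0.403 0.05 ]
(203, 75) [0.579 0.378 0.006]
(305, 75) [0.451 0.373 0.006]
(200, 155) [0.577 0.471 0.05 ]
(307, 155) [0.448 0.466 0.05 ]
(211, 150) [0.564 0.464 0.05 ]
(304, 147) [0.452 0.457 0.05 ]
0 [0.52  0.293 0.131] [-90, 35, 92] [ 54.73228775  35.38062001  -6.47461682  20.79231148 -78.07723748
 -62.5502326 ]
0.05 [0.522 0.252 0.16 ] [-90, 35, 92] [ 52.44610975  31.52092758  -9.43905315  21.90220105 -78.28678968
 -60.58573643]
0.1 [0.523 0.211 0.188] [-90, 35, 92] [ 49.94163088  27.81905721 -11.81855577  23.06162631 -78.77808453
 -58.26899138]
[ 45.34937375  21.4651269  -40.37025127   0.         -28.16462182
 -40.24937375]
```

```bash
python3 - <<'E'
from h import *
yaw=95.1; c=np.array([.3991,.1739])+.0025*dirv(yaw)
env.gripper_to(1.0)
env.goto([*c,.09],dn(yaw))
h=env.move_straight([*c,.009],rate=.1,force_limit=6); print(h); st('position')
env.gripper_to(0.0,25); st('opening','position')
env.move_straight([*c,.2],rate=.15); st('opening','force')
p=env.grab_frame('wrist');save(p,'gR')
E
```

```text
False
{'position': [0.399, 0.177, 0.01], 'clock': 54.692}
{'opening': 0.385, 'position': [0.399, 0.176, 0.009], 'clock': 55.608}
{'opening': 0.386, 'force': [-0.64, -0.42, -0.99], 'clock': 57.033}
```

View pics/gR.png

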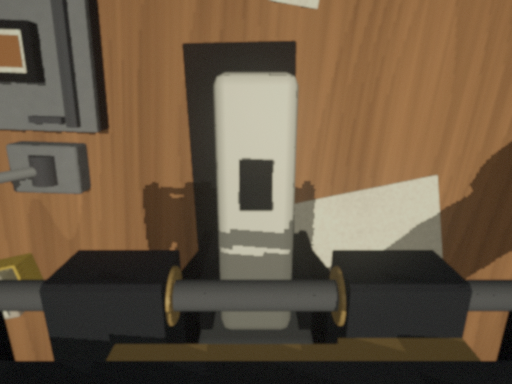

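```bash
python3 - <<'E'
from h import *
C=[.5154,.4304,.049]; yaw=92.2
t1,o=rd_tcp(C,yaw,.09); t0,_=rd_tcp(C,yaw,0)
env.goto(t1,o)
h=env.move_straight(t0,rate=.06,force_limit=8); print(h)
env.dwell(.4)
p=env.grab_frame('scene');save(p,'sc1'); cv2.imwrite('pics/sc1c.png',cv2.resize(p['image'][200:370,250:430],None,fx=4,fy=3.5))
t=env.grab_frame('top');save(t,'t5')
st('position','tool_rot','opening','force')
Rr=R.from_euler('xyz',[0,35,yaw],degrees=True); o=np.array(C)-Rr.apply([.16,0,.016])
for X in ([.08,0,.016],[-.085,0,.016],[.16,0,.016]): print(proj(p,o+Rr.apply(X))[0])
env.dwell(3.0); st()
E
```

```text
False
{'position': [0.521, 0.293, 0.131], 'tool_rot': [-90.0, 34.999, 92.199], 'opening': 0.39, 'force': [0.374, -0.003, -1.997], 'clock': 59.842}
[352.92200308 284.78077356]
[307.79302836 232.53237399]
[374.08597607 309.28351763]
{'clock': 62.842}
```

View pics/sc1.png

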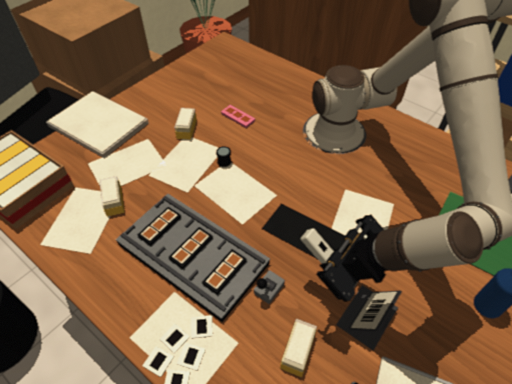

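View pics/sc1c.png

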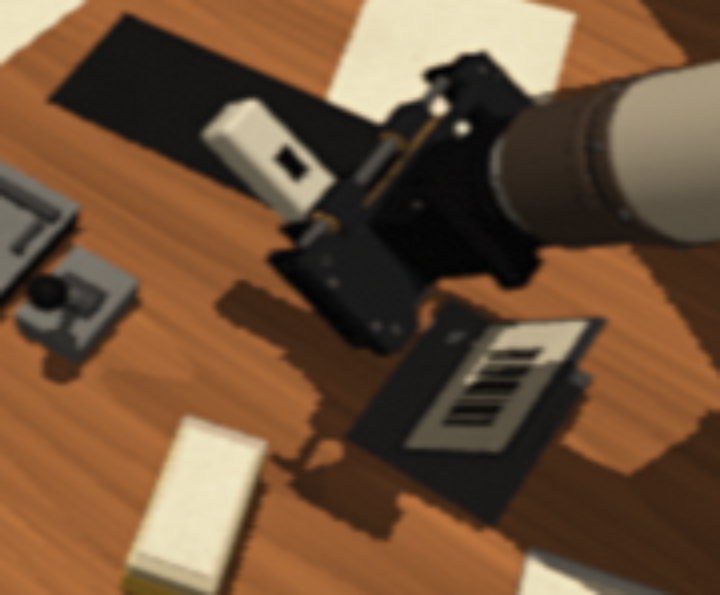

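The bar code is at about (373,310), against a predicted focus at (374,309). The grip end at (308,234) matches its predicted (308,232), so the aim is right. I'll hold a little longer, then return the reader.

```bash
python3 - <<'E'
from h import *
env.dwell(1.0)
C=[.5154,.4304,.049]; yaw=92.2
t1,o=rd_tcp(C,yaw,.09)
env.move_straight(t1,rate=.12)
yaw=95.1; c=np.array([.3991,.1739])+.0025*dirv(yaw)
env.goto([*c,.12],dn(yaw))
env.move_straight([*c,.03],rate=.12)
h=env.move_straight([*c,.006],rate=.03,force_limit=4); print(h); st('position')
env.gripper_to(0.75); st('opening')
env.move_straight([*c,.2],rate=.2)
env.goto([.41,.22,.30],dn(95)); env.dwell(.1)
p=env.grab_frame('wrist');save(p,'read2')
for th,z in [('reader',.03),('mat',.004)]:
    for k in env.trace(p,th)[:1]:
        for q in blobs(p,k['mask'],z,200): print(' ',th,round(k['score'],2),q['n'],q['rc'].round(4),q['size'],round(q['ang'],2),q['px'].round())
st()
E
```

```text
True
{'position': [0.399, 0.176, 0.009], 'clock': 66.958}
{'opening': 0.749, 'clock': 67.783}
  reader 0.88 4510 [0.3995 0.1733] [ 57. 165.] -84.6 [267. 120.]
  mat 0.97 10592 [0.4124 0.1649] [111. 221.] -87.12 [251.  91.]
{'clock': 69.658}
```

View pics/read2.png

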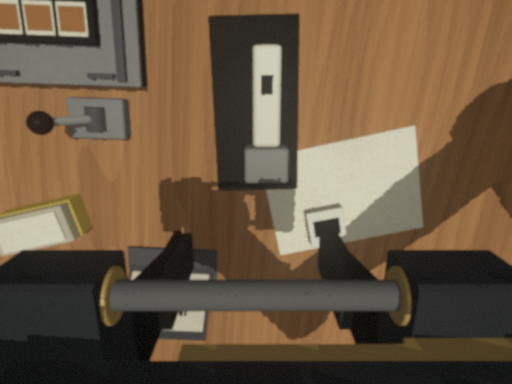

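The reader lies flat on its mat, 14 mm across and 8 mm along from the mat's centre. Next I throw the lever back.

```bash
python3 - <<'E'
from h import *
env.gripper_to(0.0)
env.goto([*S(.04,.225),.2],dn(SA))
env.move_straight([*S(.04,.225),.068],rate=.15,force_limit=6); st('position')
h=env.move_straight([*S(-.066,.225),.068],rate=.05,force_limit=12); print(h); s=env.read_state(); st('position','force'); print('stage x', (np.array(s['position'][:2])-O)@dirv(SA))
env.move_straight([*S(.02,.225),.068],rate=.15)
env.move_straight([*S(.02,.225),.2],rate=.25)
env.goto([*S(.02,.17),.26],dn(SA)); env.dwell(.1)
p=env.grab_frame('wrist');save(p,'lev2')
for q in env.search_frame(p,'backlight_tip'): print(q['score'],np.round(q['xyz'],3),proj(p,q['xyz'])[0])
for th in (0,.15,.5,1.0):
    a=th-.5; X=np.r_[S(-.04+.07*np.sin(a),.225),.022+.07*np.cos(a)]; print(th,proj(p,X)[0].round())
st()
E
```

```text
{'position': [0.691, 0.198, 0.07], 'clock': 73.1}
True
{'position': [0.599, 0.193, 0.069], 'force': [2.818, -0.445, 1.44], 'clock': 74.775}
stage x -0.05166369665913124
0.86 [0.581 0.191 0.091] [314.76692577  78.79327284]
0.57 [0.636 0.026 0.031] [153.25291409 123.74009061]
0 [315.  74.]
0.15 [315.  85.]
0.5 [315. 112.]
1.0 [312. 147.]
{'clock': 76.708}
```

View pics/lev2.png

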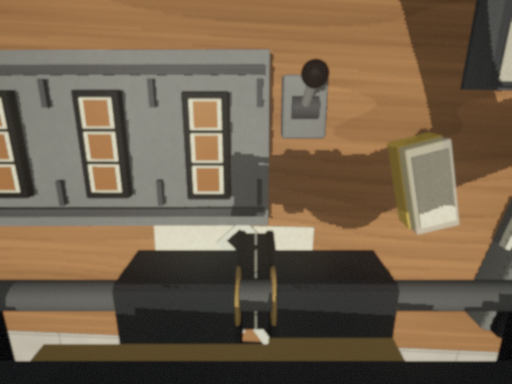

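The ball at (315,73) matches 0 rad, so the light is off. I'll make one last check of all the carriers from above, then hand in.

```bash
python3 - <<'E'
from h import *
p,cs=look(BAY[2],SA,'fin',z=.27,zo=.044)
for c in carriers(p,.044): print('c',round(c['score'],2),c['n'],c['rc'].round(4),c['size'],round(c['ang'],1))
print(BAY)
env.goto([.3,-.45,.35],dn(SA)); env.dwell(.3)
t=env.grab_frame('top');save(t,'tfin')
for b in carriers(t,.044): print(' c',round(b['score'],2),np.round(b['rc'],4),b['size'],round(b['ang'],1),round(b['pink'],2),b['px'].round())
st()
E
```

```text
look 0.57 5231 [ 0.6592 -0.0291] [ 0.6619 -0.0289] [ 52. 120.] 2.8 [254. 103.]
c 0.72 5312 [0.6577 0.0851] [ 53. 118.] 2.9
c 0.61 5302 [ 0.6685 -0.1429] [ 52. 119.] 2.8
c 0.57 5231 [ 0.6619 -0.0289] [ 52. 120.] 2.8
{1: array([0.657 , 0.0868]), 2: array([ 0.6625, -0.0291]), 3: array([ 0.6682, -0.1452])}
 c 0.86 [0.6531 0.0868] [ 50. 122.] 2.5 0.23 [235. 123.]
 c 0.82 [ 0.6575 -0.0298] [ 54. 122.] 2.5 0.24 [269. 121.]
 c 0.72 [0.5092 0.4198] [112. 142.] 18.6 0.38 [136. 167.]
 c 0.69 [ 0.6637 -0.1432] [ 52. 122.] 2.6 0.24 [303. 119.]
{'clock': 80.258}
```

View pics/fin.png

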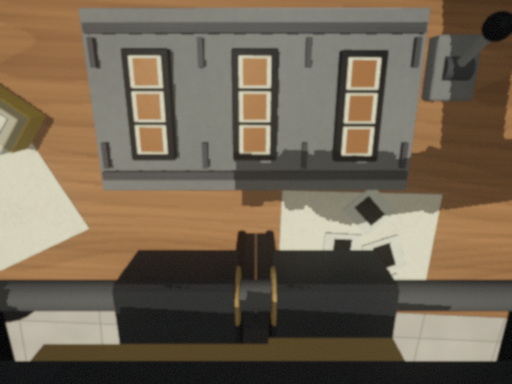

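View pics/tfin.png

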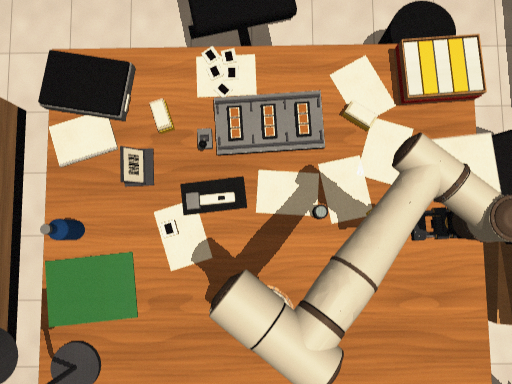

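```bash
python3 - <<'E'
from h import *
st('force'); print(env.close_job())
E
```

```text
{'force': [0.231, 0.367, -0.392], 'clock': 80.258}
the job is handed in; nothing more can be done
None
```

I finished every step in order and handed the job in at about 80 s. No verdict is reported, so the results below rest on my own checks.

- **Carriers:** All three black carriers lie over their own windows; I left the pink look-alike alone. The one in window 1 was knocked about 27 mm aside after I first placed it. I saw this before touching the lever and re-placed it.
- **Lever on, then off:** I pushed the lever fully over, and its ball appeared where 1.0 rad predicts. After the reading I pushed it back, and the ball appeared at the 0 rad position.
- **Reading:** I held the reader still for over 4 s. In the scene picture the bar code was within about 2 pixels of where I predicted the focus. I backed away with no contact felt.
- **Reader:** It lies flat on its mat, about 14 mm across and 8 mm along from the centre.

**Last checks:** In the wrist camera the carriers are within about 2.5 mm of the window centres and 0.2° of the stage direction, with no bright edge showing. The top camera's carrier positions read about 4–5 mm nearer the robot in x. I put that down to calibration and mask bias, because the wrist picture shows them centred between the stops. The gripper was clear of everything at hand-in, and the slide boxes, loupe and mounts looked unmoved.

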